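Seat the filter cup in its tapered collar

TASK

Set up the vacuum filtration: put the blue tapered filter cup, foot down, into the orange tapered collar on the steel receiver and press it lightly until the collar has sunk about 12 mm, its white line level with the receiver's rim. Stop there, because a collar pushed all the way in wedges and jams. Let go, leaving the cup standing upright in the collar, and leave the white cup standing where it is.

Things in the scene. Friction and masses are not known exactly. Their poses are not given: they have to be found in the camera images.
- blue_cup_mid (a point): Centre (45 mm above the foot, on the axis, z up) of the upright, open blue plastic cup: 90 mm high, about 70 g. A cone from 28 mm diameter at the foot to 54 mm at 44 mm height, then a straight 54 mm band up to the rim. Grip across the band, pads' middle 10 to 20 mm above this point, so that fingertips clear the collar and the palm clears the rim.
- collar_mouth (a point): Centre of the orange collar's open mouth (inner diameter 44 mm, outer 57), at its top edge; moves with it, z up. It stands in a fixed steel receiver (88 mm wide, rim 75 mm above the bench), mouth 24 mm above that rim at joint 0. The cup's foot goes 28 mm below the mouth until the cones meet: cup centre then 17 mm above this point. White line 12 mm below the mouth.
- collar (a joint): How far the collar is pushed down into the receiver, m: 0 to 0.024 (bottomed, jammed); starts at 0 to 0.003. It slides straight down, held by friction: starts to move at about 5 N, needs about 7 N at 0.02 when slow, more when fast, and stays where it is left; the cup's weight does not move it. At 0.012 the white line is level with the rim.
- white_cup_mid (a point): Centre (half-way up, z up) of a white plastic cup, a bystander standing upright on the bench: 85 mm high, 56 mm diameter at the rim, 45 mm at the foot. A closed amber jar, 52 mm wide and 75 mm high, stands near too.
Not all that is in view belongs to the job. Leave any pink, red or yellow look-alike of the part that bears blue_cup_mid alone.

How it is judged:
By the outcome, as a careful person would: the job done as asked, in the order asked, and still so for the second after the job is handed in, with the robot touching nothing.
It also fails if it takes over 38 s, if anything falls off the work surface, if the arm or the gripper's body presses on something with over 40 N, if the wrist force passes 120 N, or if a joint passes its speed limit or range.

ROBOT

A 7-joint arm with a two-finger parallel gripper is mounted at the origin on the work surface. World frame = base frame: x ahead of the robot, y to its left, z up, the work surface at z = 0. Lengths are in m, angles in rad, forces in N, time in s.
With the tool pointing down it reaches from about 0.35 to 0.9 m from the base axis. Payload 8.1 kg.
Tool frame: the origin (TCP) lies on the centre line of the jaws, within the pads' length; the fingertips stand 14 mm ahead of it and the grasp point (between the pads) lies 5 mm behind it; z points along the fingers, y is the direction in which the jaws open and shut (so a half turn about z gives the same grasp; the last joint's range is limited). The gripper opens to 92 mm and grips with 3 to 60 N. Pads are 19 mm wide; open, the fingers measure 130 mm over their backs; the gripper's body (75 mm by 190 mm) begins 47 mm behind the grasp point.
Start: joints at [-1.419, 0.434, 0.025, 1.573, -0.012, 1.134, -0.075], TCP at [0.158, 0.605, 0.241] pointing down, gripper open.
Joint ranges: [-2.62, 2.62], [-0.44, 2.09], [-1.27, 1.32], [0.08, 2.57], [-1.32, 4.46], [0.12, 2], [-2.74, 2.74]. Speed limits (rad/s): [2.22, 2.22, 3.01, 3.01, 3.14, 3.14, 3.14].

INTERFACE

Orientations are given as a rotation vector (axis times angle).
In Python, from cell import observe, eyes, arm gives the robot as it stands.
- The arm moves only by the tool step_arm, never from a script. Its argument "series" is a list that holds one entry, the list of rows, each a list of 5 numbers: the finger opening in m, from 0 to 0.0918, then the shift along the world's x, y, z in m, then the turn about the world's z in degrees. In form: [[[hand, dx, dy, dz, spin], ...]]. A call has 1 to 20 rows; each row is the pose to reach, as a shift and turn from the pose measured when the call began; what a row does not reach only later rows make up. A row lasts 1/12 s, in which the tool goes at most 41.7 mm and 7.16 degrees, less where a joint would pass 70% of its speed; a pose out of reach is approached as far as the arm can. A call with a gripper value outside its range is refused whole. The fingers move at their own pace and stop on an object; "squeeze" is the grip in N (left out, the last holds). Time passes only in rows, so rows that repeat a pose let the fingers close. It gives the time, the measured TCP pose, the force and the opening at its end, in the units of the state.
- observe(): the state, without advancing time (a new reading comes with each control period).
- eyes.get_image(name): name is "scene" or "top" or "wrist"; returns (picture, depth): 420x560x3 uint8, red, green, blue; 420x560 float32, m along the optical axis (not along the pixel's ray), 0 where there is no reading.
- eyes.camera_params(name): a dict with "intrinsics" (3x3 intrinsics, pixels), "position" and "attitude" of the camera in the world. Camera axes: x right, y down, z forward; pixel columns grow to the right and rows downward; lengths in m; the calibration is good to about 2 mm. A picture is of the moment at which its call begins: read the wrist's pose just before it. camera_params takes no time and is no camera call; for the wrist camera it gives the pose at the moment of the call.
- arm.sign_off(): hands the job in, once; it reports no verdict.
The state is a dict: "clock": time; "joints": joint angles; "dq": joint speeds; "joint_efforts": joint torques, N m; "position": TCP position; "ee_rot": TCP orientation; "force": force on the tool from outside, world axes, zero at the start; "ft_torque": the same for the moment, N m; "width": opening from 0.0 (shut) to 1.0 (fully open).
Only numpy, scipy, OpenCV 4.12 (cv2) and the standard library are available. Lean on these libraries where they do the work, as an engineer would, in place of code of your own. Each camera call takes 0.05 s, during which the arm holds its last target.

## Working session

There is one attempt and no reset: what is moved stays moved. The work goes in short steps, Python scripts to look and compute and a tool call to move; the robot and the scene stay as the last step left them, time stands still between calls to the robot, and variables do not carry over. Pictures are saved under pics/ and viewed, and the job is handed in when it is done.

Besides the shell and the picture viewer there is one more tool, called after ">>>" by a JSON object that holds its "api" and its "payload". step_arm: Moves the arm, as the interface text tells. Its arguments: {"type":"object","properties":{"series":{"type":"array"},"squeeze":{"type":"number"}},"required":["series"]}

```bash
ls; mkdir -p pics; python3 - <<'E'
from cell import observe, eyes, arm
import cv2,numpy as np
s=observe();print(s)
for n in ["scene","top","wrist"]:
    p=eyes.camera_params(n);print(n,p)
    im,d=eyes.get_image(n)
    cv2.imwrite(f"pics/{n}0.png",im[:,:,::-1]);np.savez(f"pics/{n}0.npz",im=im,d=d,K=p["intrinsics"],p=p["position"],a=p["attitude"])
E
```

```text
pics
{'clock': 0.0, 'joints': array([-1.41860678,  0.43522325,  0.02500108,  1.57407233, -0.01161894,
        1.13398536, -0.0751152 ]), 'dq': array([ 0.00087079, -0.0003522 , -0.00073191, -0.00022096, -0.00091421,
        0.00040344, -0.00059787]), 'joint_efforts': array([-6.38912370e-04, -6.67853022e+01,  9.84925367e-01, -3.14475524e+01,
       -6.05460559e-02,  4.29012103e-02,  1.91947561e-04]), 'position': array([0.15746903, 0.60434926, 0.23995468]), 'ee_rot': array([-3.99317164e-01, -3.11604875e+00,  2.42160428e-03]), 'force': array([ 0.24952555, -0.50879575,  0.14775865]), 'ft_torque': array([ 0.02901682,  0.00756696, -0.01969606]), 'width': 0.997779582254743}
scene {'intrinsics': array([[385.93358246,   0.        , 276.89677938],
       [  0.        , 385.93358246, 212.62494496],
       [  0.        ,   0.        ,   1.        ]]), 'position': array([ 1.10866128, -0.13742642,  0.59009627]), 'attitude': array([-1.93865556, -1.38571521,  0.6012084 ])}
top {'intrinsics': array([[403.97404693,   0.        , 287.70900373],
       [  0.        , 403.97404693, 211.12486592],
       [  0.        ,   0.        ,   1.        ]]), 'position': array([0.44287826, 0.06710268, 0.84184775]), 'attitude': array([-2.09224138,  2.11674071, -0.23729871])}
wrist {'intrinsics': array([[366.89938659,   0.        , 275.63136426],
       [  0.        , 366.89938659, 211.05957405],
       [  0.        ,   0.        ,   1.        ]]), 'position': array([0.08723122, 0.62258052, 0.38439099]), 'attitude': array([2.30742971, 1.7856417 , 0.24294742])}
```

View pics/scene0.png

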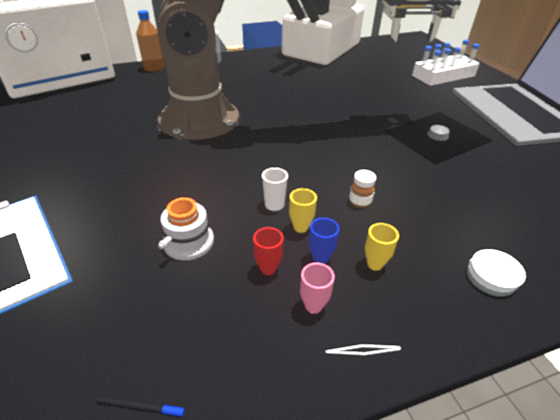

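View pics/top0.png

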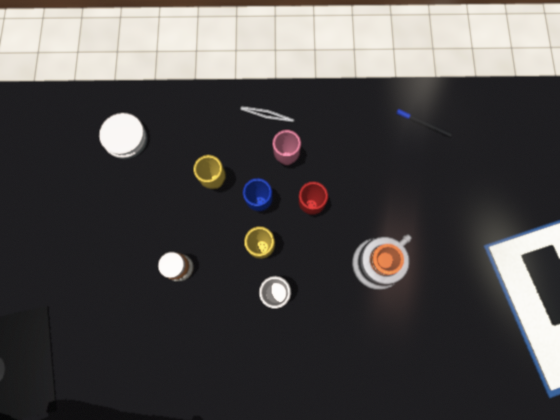

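View pics/wrist0.png

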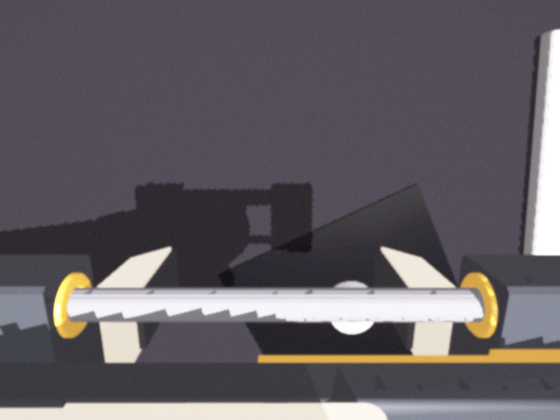

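The only blue cup is at scene (323,240) / top (258,195). Its look-alikes in the top view are red (313,198), pink (287,147) and yellow (210,172) and (260,242). I'll measure all of them and enlarge the crop.

```bash
cat > h.py <<'E'
import numpy as np,cv2
from scipy.spatial.transform import Rotation as R
def load(n):
    f=np.load(n);return f["im"],f["d"],f["K"],f["p"],R.from_rotvec(f["a"]).as_matrix()
def cloud(d,K,p,A):
    v,u=np.mgrid[:d.shape[0],:d.shape[1]]
    c=np.stack([(u-K[0,2])/K[0,0]*d,(v-K[1,2])/K[1,1]*d,d],-1)
    return c@A.T+p
def ray(uv,z,K,p,A):
    r=A@np.array([(uv[0]-K[0,2])/K[0,0],(uv[1]-K[1,2])/K[1,1],1]);return p+r*(z-p[2])/r[2]
def proj(X,K,p,A):
    c=(np.asarray(X)-p)@A;return c[...,:2]/c[...,2:]*K[0,0]+[K[0,2],K[1,2]]
def circ(P):
    M=np.c_[2*P,np.ones(len(P))];s=np.linalg.lstsq(M,(P**2).sum(1),rcond=None)[0]
    return s[:2],np.sqrt(s[2]+s[:2]@s[:2])
E
cat > m.py <<'E'
from h import *
for cam in ["top","scene"]:
    im,d,K,p,A=load(f"pics/{cam}0.npz")
    C=cloud(d,K,p,A);hsv=cv2.cvtColor(im,cv2.COLOR_RGB2HSV)
    H,S,V=cv2.split(hsv)
    bench=(C[...,2]<.03)&(d>0)
    print(cam,"bench z",np.median(C[...,2][(V<60)&(d>0)&(abs(C[...,2])<.03)]))
    ok=(d>0)&(C[...,2]>.012)&(C[...,2]<.13)&(C[...,0]>.3)&(C[...,0]<.85)&(abs(C[...,1])<.35)
    n,l,st,ce=cv2.connectedComponentsWithStats(ok.astype(np.uint8))
    for i in range(1,n):
        if st[i,4]<150: continue
        m=l==i;Q=C[m];zt=np.percentile(Q[:,2],97);T=Q[Q[:,2]>zt-.008]
        c,r=circ(T[:,:2])
        print(ce[i].round(),st[i,4],"hsv",np.median(hsv[m],0),"ztop %.4f"%zt,"c",c.round(4),"r %.4f"%r)
im,d,K,p,A=load("pics/top0.npz");a=cv2.resize(im[120:290,160:440],None,fx=2.8,fy=2.8,interpolation=cv2.INTER_CUBIC)
cv2.imwrite("pics/crop_top.png",a[:,:,::-1])
im,d,K,p,A=load("pics/scene0.npz");a=cv2.resize(im[150:330,140:420],None,fx=2.8,fy=2.8,interpolation=cv2.INTER_CUBIC)
cv2.imwrite("pics/crop_scene.png",a[:,:,::-1])
E
python3 m.py
```

```text
top bench z 0.0008232677984840731
[286. 147.] 711 hsv [172. 104. 135.] ztop 0.0917 c [0.7506 0.0664] r 0.0252
[209. 172.] 728 hsv [ 23. 162. 115.] ztop 0.0920 c [0.6993 0.2206] r 0.0252
[257. 194.] 635 hsv [113. 209. 104.] ztop 0.0919 c [0.6508 0.1241] r 0.0252
[312. 197.] 626 hsv [  0. 191. 120.] ztop 0.0918 c [0.6427 0.0164] r 0.0252
[259. 242.] 560 hsv [ 23. 161. 151.] ztop 0.0921 c [0.5554 0.1198] r 0.0252
[381. 262.] 2295 hsv [ 11.   7. 189.] ztop 0.0989 c [ 0.5188 -0.1182] r 0.0247
[175. 266.] 734 hsv [ 15.   4. 251.] ztop 0.0782 c [0.5149 0.2869] r 0.0164
[273. 292.] 407 hsv [ 13.  13. 175.] ztop 0.0874 c [0.4618 0.0909] r 0.0260
scene bench z 0.00038307817950611334
[274. 186.] 818 hsv [  8.  16. 186.] ztop 0.0854 c [0.4629 0.0887] r 0.0260
[362. 187.] 701 hsv [ 12.  18. 187.] ztop 0.0765 c [0.5173 0.2839] r 0.0174
[313. 224.] 1965 hsv [115. 169. 173.] ztop 0.0906 c [0.6064 0.1189] r 0.0541
[184. 228.] 2420 hsv [120.  10. 179.] ztop 0.0977 c [ 0.5214 -0.121 ] r 0.0249
[380. 244.] 1116 hsv [ 23. 174. 183.] ztop 0.0907 c [0.7009 0.2182] r 0.0254
[267. 248.] 1111 hsv [  0. 183. 151.] ztop 0.0907 c [0.6443 0.0139] r 0.0253
[316. 285.] 1288 hsv [172. 106. 181.] ztop 0.0909 c [0.7523 0.0638] r 0.0252
```

View pics/crop_top.png

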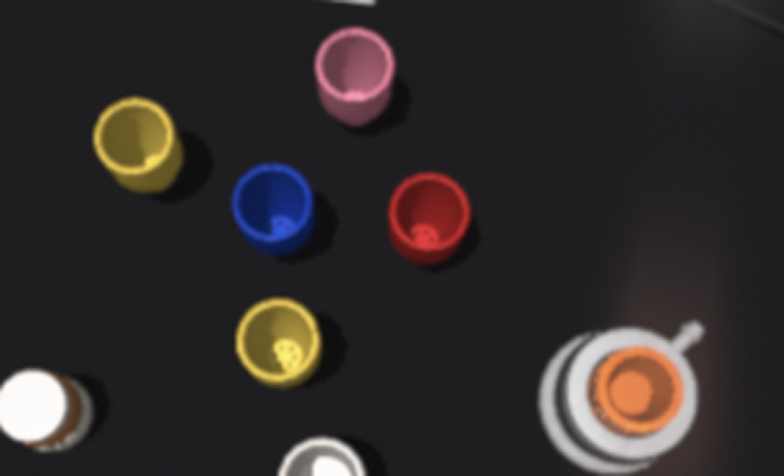

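View pics/crop_scene.png

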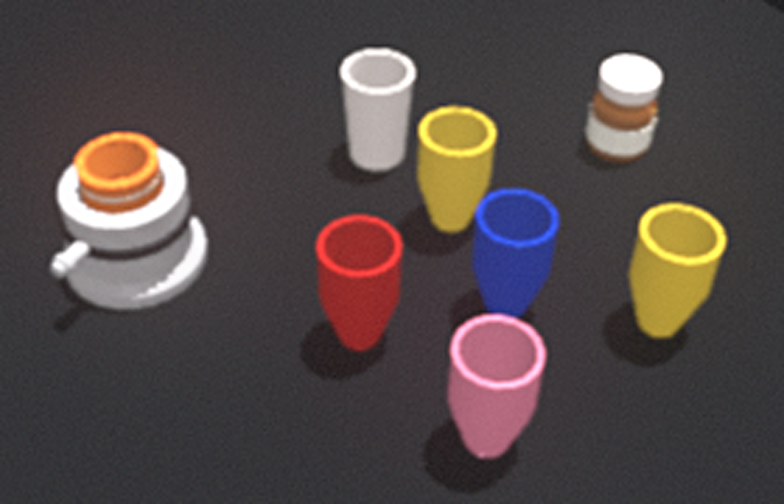

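Confirmed: the blue cup at crop-top (273,208), a single blue part with a tapered foot; the four others are red, pink and yellow, so they stay put. Next, the blue cup from the scene view and the spin needed.

```bash
python3 - <<'E'
from h import *
from cell import observe
for cam in ["top","scene"]:
    im,d,K,p,A=load(f"pics/{cam}0.npz");C=cloud(d,K,p,A);H,S,V=cv2.split(cv2.cvtColor(im,cv2.COLOR_RGB2HSV))
    for nm,lo,hi,box in [("blue",105,125,(.55,.72,.05,.19)),("orange",3,17,(.45,.6,-.2,-.05))]:
        m=(H>=lo)&(H<=hi)&(S>110)&(d>0)&(C[...,0]>box[0])&(C[...,0]<box[1])&(C[...,1]>box[2])&(C[...,1]<box[3])
        Q=C[m];zt=np.percentile(Q[:,2],96);T=Q[Q[:,2]>zt-.005];c,r=circ(T[:,:2]);print(cam,nm,m.sum(),zt,c.round(4),r.round(4))
        # outline of outer top edge via ray-cast hull of rim
    Z=(d>0)&(np.hypot(C[...,0]-.52,C[...,1]+.12)<.042)&(np.hypot(C[...,0]-.52,C[...,1]+.12)>.033)&(C[...,2]>.06)
    print("receiver rim z",np.median(C[...,2][Z]))
s=observe();Rm=R.from_rotvec(s["ee_rot"]).as_matrix()
print(s["clock"],s["position"],Rm.round(3),"jaw angle",np.degrees(np.arctan2(Rm[1,1],Rm[0,1])))
E
```

```text
top blue 835 0.09153741601464034 [0.6509 0.1242] 0.0253
top orange 787 0.09967629068654874 [ 0.5191 -0.1184] 0.025
receiver rim z 0.07535838387811522
scene blue 1086 0.09048304534314648 [0.6523 0.1216] 0.0252
scene orange 517 0.09794620378707312 [ 0.5216 -0.1216] 0.0249
receiver rim z 0.07498343135306779
0.15 [0.157477   0.6044699  0.24015315] [[-0.968  0.252 -0.   ]
 [ 0.252  0.968 -0.001]
 [-0.    -0.001 -1.   ]] jaw angle 75.3981380390618
```

>>> {"api": "step_arm", "payload": {"series": [[[0.09, 0.03, -0.03, 0.0, 3], [0.09, 0.055, -0.055, 0.0, 6], [0.09, 0.08, -0.08, 0.0, 9], [0.09, 0.105, -0.105, 0.0, 12], [0.09, 0.13, -0.13, 0.0, 15], [0.09, 0.16, -0.155, 0.0, 18], [0.09, 0.19, -0.185, 0.0, 21], [0.09, 0.22, -0.215, 0.0, 24], [0.09, 0.25, -0.245, 0.0, 27], [0.09, 0.28, -0.27, 0.0, 30], [0.09, 0.31, -0.3, 0.0, 33], [0.09, 0.34, -0.33, 0.0, 36], [0.09, 0.37, -0.36, 0.0, 39], [0.09, 0.395, -0.385, 0.0, 42], [0.09, 0.42, -0.41, 0.0, 45], [0.09, 0.445, -0.435, 0.0, 45], [0.09, 0.47, -0.46, 0.0, 45], [0.09, 0.494, -0.4815, 0.0, 45], [0.09, 0.494, -0.4815, 0.0, 45], [0.09, 0.494, -0.4815, 0.0, 45]]]}}

```text
clock: 1.82
position: [0.6524, 0.1204, 0.2393]
ee_rot: [0.817, -3.033, 0.003]
force: [-0.7, -0.0, 0.8]
width: 0.98
```

```bash
cat > shot.py <<'E'
import sys
from cell import observe, eyes
from h import *
t=sys.argv[1]
s=observe();print(s["clock"],s["position"].round(4),s["ee_rot"].round(4),"F",s["force"].round(2),"w",s["width"]*.0918)
for n in sys.argv[2:]:
    p=eyes.camera_params(n);im,d=eyes.get_image(n)
    cv2.imwrite(f"pics/{n}{t}.png",im[:,:,::-1]);np.savez(f"pics/{n}{t}.npz",im=im,d=d,K=p["intrinsics"],p=p["position"],a=p["attitude"])
Rm=R.from_rotvec(s["ee_rot"]).as_matrix();print("jaw",np.degrees(np.arctan2(Rm[1,1],Rm[0,1])),"tilt z",Rm[:,2].round(4))
E
python3 shot.py 1 wrist
python3 - <<'E'
from h import *
im,d,K,p,A=load("pics/wrist1.npz");C=cloud(d,K,p,A);H,S,V=cv2.split(cv2.cvtColor(im,cv2.COLOR_RGB2HSV))
m=(H>=105)&(H<=125)&(S>110)&(d>0)&(C[...,2]<.12)&(C[...,2]>.01)
Q=C[m];zt=np.percentile(Q[:,2],96);T=Q[Q[:,2]>zt-.005];c,r=circ(T[:,:2]);print(m.sum(),zt,c.round(4),r)
E
```

```text
1.8167 [0.6524 0.1204 0.2393] [ 0.8173 -3.0328  0.0033] F [-0.7  -0.    0.84] w 0.08996037961188687
jaw 120.16562302938453 tilt z [-0.     -0.0022 -1.    ]
2898 0.0909612421869142 [0.6507 0.123 ] 0.025254341038764914
```

View pics/wrist1.png

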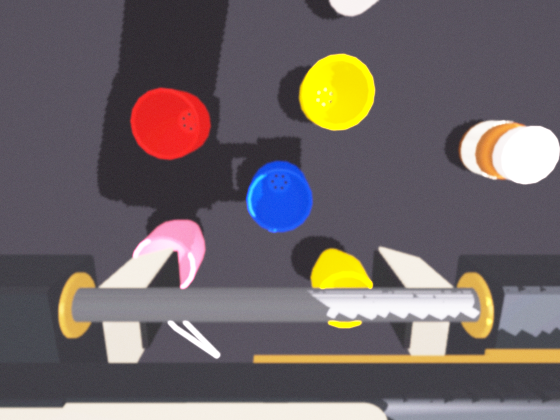

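Wrist view: the blue cup at (280,195) is between the jaws' planes, with gaps clear in the jaw direction. Descend.

>>> {"api": "step_arm", "payload": {"series": [[[0.085, -0.0014, 0.0026, -0.02, 0], [0.085, -0.0014, 0.0026, -0.05, 0], [0.085, -0.0014, 0.0026, -0.08, 0], [0.085, -0.0014, 0.0026, -0.1, 0], [0.085, -0.0014, 0.0026, -0.12, 0], [0.085, -0.0014, 0.0026, -0.135, 0], [0.085, -0.0014, 0.0026, -0.15, 0], [0.085, -0.0014, 0.0026, -0.165, 0], [0.085, -0.0014, 0.0026, -0.175, 0], [0.085, -0.0014, 0.0026, -0.184, 0], [0.085, -0.0014, 0.0026, -0.184, 0], [0.085, -0.0014, 0.0026, -0.184, 0], [0.085, -0.0014, 0.0026, -0.184, 0]]]}}

```text
clock: 2.95
position: [0.6504, 0.1255, 0.0563]
ee_rot: [-0.822, 3.032, -0.001]
force: [-0.5, 0.4, -0.6]
width: 0.925
```

>>> {"api": "step_arm", "payload": {"series": [[[0.06, 0, -0.001, 0, 0], [0.04, 0, -0.001, 0, 0], [0.04, 0, -0.001, 0, 0], [0.04, 0, -0.001, 0, 0], [0.04, 0, -0.001, 0, 0], [0.04, 0, -0.001, 0, 0], [0.04, 0, -0.001, 0, 0], [0.04, 0, -0.001, 0, 0]]], "squeeze": 25}}

```text
clock: 3.62
position: [0.6505, 0.1245, 0.0564]
ee_rot: [-0.822, 3.032, -0.001]
force: [-0.5, 0.1, 1.5]
width: 0.586
```

```bash
python3 shot.py 2 scene
```

```text
3.6167 [0.6505 0.1245 0.0564] [-8.2170e-01  3.0315e+00 -1.2000e-03] F [-0.48  0.14  1.46] w 0.0538364052827084
jaw 120.3327463203299 tilt z [ 9.e-04 -6.e-04 -1.e+00]
```

View pics/scene2.png

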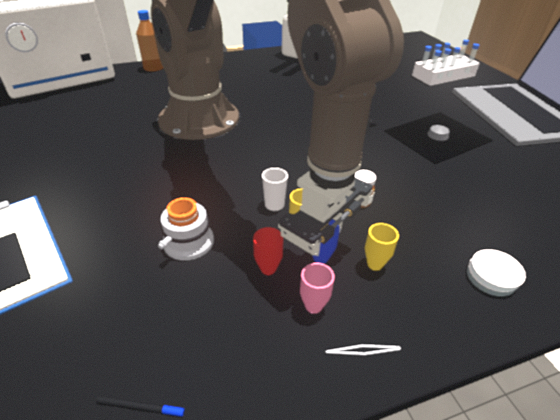

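Gripped (opening 53.8 mm ≈ 54 mm band). Lift and carry above the collar.

>>> {"api": "step_arm", "payload": {"series": [[[0.04, 0, 0, 0.01, 0], [0.04, 0, 0, 0.03, 0], [0.04, 0, 0, 0.055, 0], [0.04, 0, 0, 0.08, 0], [0.04, 0, 0, 0.105, 0], [0.04, 0, 0, 0.13, 0], [0.04, 0, -0.005, 0.145, 0], [0.04, -0.01, -0.02, 0.15, 0], [0.04, -0.025, -0.045, 0.15, 0], [0.04, -0.04, -0.075, 0.15, 0], [0.04, -0.055, -0.105, 0.15, 0], [0.04, -0.07, -0.135, 0.15, 0], [0.04, -0.085, -0.165, 0.15, 0], [0.04, -0.1, -0.19, 0.15, 0], [0.04, -0.113, -0.213, 0.15, 0], [0.04, -0.122, -0.23, 0.15, 0], [0.04, -0.128, -0.24, 0.15, 0], [0.04, -0.13, -0.2445, 0.15, 0], [0.04, -0.13, -0.2445, 0.15, 0], [0.04, -0.13, -0.2445, 0.15, 0]]]}}

```text
clock: 5.33
position: [0.5212, -0.1189, 0.2066]
ee_rot: [-0.823, 3.03, -0.0]
force: [-0.0, 0.7, -1.2]
width: 0.584
```

```bash
python3 shot.py 3 scene top; python3 - <<'E'
from h import *
a=load("pics/scene3.npz")[0][60:300,60:340];b=load("pics/top3.npz")[0][120:360,260:540]
cv2.imwrite("pics/c3.png",cv2.resize(np.hstack([a,b]),None,fx=1.42,fy=2 if 0 else 1.42)[:,:,::-1])
im,d,K,p,A=load("pics/scene3.npz");C=cloud(d,K,p,A);H,S,V=cv2.split(cv2.cvtColor(im,cv2.COLOR_RGB2HSV))
m=(H>=105)&(H<=125)&(S>110)&(d>0)&(C[...,2]>.1)&(abs(C[...,1]+.12)<.08)&(abs(C[...,0]-.52)<.08)
print(m.sum());Q=C[m]
for z in np.arange(.15,.26,.01):
    q=Q[abs(Q[:,2]-z)<.005]
    if len(q)>25: c,r=circ(q[:,:2]);print(z.round(3),len(q),c.round(4),r.round(4))
print(Q[:,2].min())
E
```

```text
5.3333 [ 0.5212 -0.1189  0.2066] [-8.2310e-01  3.0304e+00 -5.0000e-04] F [-0.02  0.67 -1.18] w 0.05363561673672157
jaw 120.39223086357747 tilt z [ 1.5e-03  1.0e-04 -1.0e+00]
1190
0.16 57 [ 0.5228 -0.1205] 0.0154
0.17 72 [ 0.5229 -0.1206] 0.0183
0.18 81 [ 0.5233 -0.1198] 0.0208
0.19 89 [ 0.5235 -0.1195] 0.0233
0.2 126 [ 0.5207 -0.1197] 0.027
0.21 144 [ 0.5223 -0.1193] 0.0255
0.22 220 [ 0.5225 -0.1192] 0.0254
0.23 231 [ 0.5224 -0.1191] 0.0251
0.24 149 [ 0.5222 -0.1191] 0.0252
0.15079072973878577
```

View pics/c3.png

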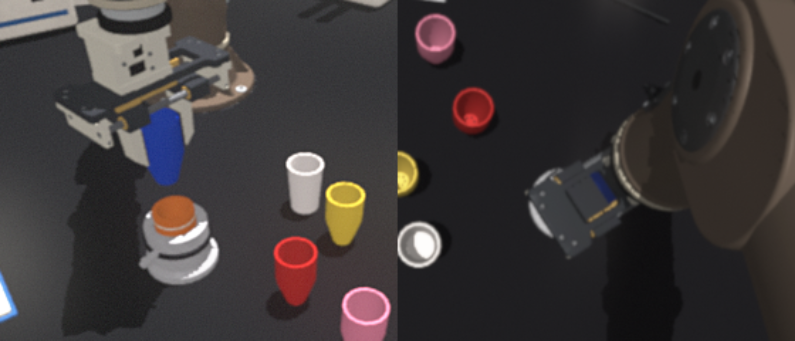

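In the same (scene) camera frame, cup foot ≈ (0.5228,-0.120) and collar (0.5216,-0.1216). I'll correct by (-1,-1.5) mm and lower to about 8 mm above seating.

>>> {"api": "step_arm", "payload": {"series": [[[0.04, -0.001, -0.0015, 0.0, 0], [0.04, -0.001, -0.0015, -0.01, 0], [0.04, -0.001, -0.0015, -0.02, 0], [0.04, -0.001, -0.0015, -0.03, 0], [0.04, -0.001, -0.0015, -0.04, 0], [0.04, -0.001, -0.0015, -0.05, 0], [0.04, -0.001, -0.0015, -0.056, 0], [0.04, -0.001, -0.0015, -0.062, 0], [0.04, -0.001, -0.0015, -0.067, 0], [0.04, -0.001, -0.0015, -0.07, 0], [0.04, -0.001, -0.0015, -0.071, 0], [0.04, -0.001, -0.0015, -0.071, 0], [0.04, -0.001, -0.0015, -0.071, 0]]]}}

```text
clock: 6.52
position: [0.5205, -0.12, 0.1357]
ee_rot: [-0.825, 3.03, -0.001]
force: [0.2, 0.3, -1.4]
width: 0.588
```

```bash
python3 shot.py 4 scene; cat > look.py <<'E'
from h import *
import sys
t=sys.argv[1]
im,d,K,p,A=load(f"pics/scene{t}.npz");C=cloud(d,K,p,A);H,S,V=cv2.split(cv2.cvtColor(im,cv2.COLOR_RGB2HSV))
cv2.imwrite(f"pics/c{t}.png",cv2.resize(im[130:270,120:260],None,fx=4,fy=4,interpolation=cv2.INTER_CUBIC)[:,:,::-1])
near=(d>0)&(abs(C[...,1]+.12)<.06)&(abs(C[...,0]-.52)<.06)
o=near&(H>=3)&(H<=17)&(S>110);b=near&(H>=105)&(H<=125)&(S>110)
Q=C[o];print("orange n",o.sum(),"z96 %.4f"%np.percentile(Q[:,2],96),"max %.4f"%Q[:,2].max(),"rows",np.where(o)[0].min(),np.where(o)[0].max())
if b.sum():
  B=C[b];print("blue z min/max",B[:,2].min().round(4),B[:,2].max().round(4))
  for z in np.arange(B[:,2].min(),B[:,2].max(),.01):
    q=B[abs(B[:,2]-z)<.005]
    if len(q)>30: c,r=circ(q[:,:2]);print(z.round(3),len(q),c.round(4),r.round(4))
# column profile near axis: front orange surface
u0=int(round(proj(np.array([.5215,-.1215,.09]),K,p,A)[0]))
for u in (u0,):
  for v in range(160,225): print(v,im[v,u],C[v,u].round(4)) if near[v,u] else None
E
python3 look.py 4
```

```text
6.5167 [ 0.5205 -0.12    0.1357] [-8.2490e-01  3.0298e+00 -7.0000e-04] F [ 0.24  0.31 -1.41] w 0.0539446592233266
jaw 120.46174983632 tilt z [ 1.6e-03 -1.0e-04 -1.0e+00]
orange n 302 z96 0.0987 max 0.2155 rows 174 225
blue z min/max 0.0972 0.212
0.107 55 [ 0.5238 -0.1212] 0.0191
0.117 65 [ 0.5196 -0.1209] 0.0258
0.127 98 [ 0.5205 -0.121 ] 0.0266
0.137 139 [ 0.5219 -0.1202] 0.0254
0.147 163 [ 0.5219 -0.1204] 0.0254
0.157 175 [ 0.5217 -0.1202] 0.0253
0.167 150 [ 0.5213 -0.1205] 0.0254
160 [118  98  68] [ 0.5382 -0.106   0.2145]
166 [67 66 69] [ 0.5424 -0.1081  0.2054]
167 [74 75 78] [ 0.5452 -0.1085  0.2053]
168 [80 81 83] [ 0.5479 -0.1089  0.2051]
169 [83 83 83] [ 0.5477 -0.1092  0.203 ]
170 [81 80 79] [ 0.5493 -0.1096  0.2021]
171 [72 73 89] [ 0.5492 -0.1099  0.2   ]
172 [ 52  65 120] [ 0.4983 -0.1078  0.1623]
173 [ 42  62 142] [ 0.4991 -0.1081  0.1606]
174 [ 41  60 147] [ 0.4982 -0.1084  0.1578]
175 [ 43  64 147] [ 0.5008 -0.1089  0.1574]
176 [ 41  59 143] [ 0.499  -0.1092  0.1539]
177 [ 45  66 147] [ 0.4995 -0.1095  0.152 ]
178 [ 38  59 144] [ 0.499  -0.1098  0.1493]
179 [ 41  61 1
[... 1309 characters left out ...]
 [ 41  59 141] [ 0.5436 -0.1224  0.1122]
210 [ 38  57 137] [ 0.543  -0.1227  0.1093]
211 [ 42  63 141] [ 0.5412 -0.123   0.1053]
212 [ 38  57 142] [ 0.5392 -0.1233  0.1012]
213 [ 52  58 135] [ 0.5406 -0.1237  0.1   ]
214 [110  77 101] [ 0.5406 -0.1241  0.0975]
215 [162  93  64] [ 0.5455 -0.1246  0.0994]
216 [174  95  52] [ 0.5475 -0.125   0.0987]
217 [171  94  48] [ 0.5458 -0.1253  0.0948]
218 [174  95  50] [ 0.5476 -0.1257  0.0939]
219 [169  92  49] [ 0.5465 -0.1261  0.0904]
220 [173 120  94] [ 0.5482 -0.1265  0.0895]
221 [182 159 149] [ 0.5447 -0.1268  0.0839]
222 [175 125 104] [ 0.547  -0.1272  0.0834]
223 [171  94  54] [ 0.5468 -0.1276  0.0808]
224 [172  93  45] [ 0.5476 -0.128   0.079 ]
```

View pics/c4.png

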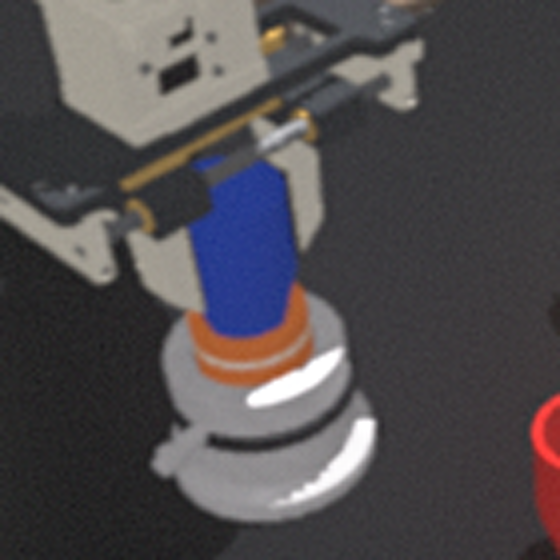

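Foot is inside the mouth and centred (crop (248,310)); the white line at row 221 sits about 12 mm above the rim, so the joint is near 0. Now creep to contact.

>>> {"api": "step_arm", "payload": {"series": [[[0.04, 0, 0, -0.001, 0], [0.04, 0, 0, -0.002, 0], [0.04, 0, 0, -0.003, 0], [0.04, 0, 0, -0.004, 0], [0.04, 0, 0, -0.005, 0], [0.04, 0, 0, -0.006, 0], [0.04, 0, 0, -0.0065, 0], [0.04, 0, 0, -0.007, 0], [0.04, 0, 0, -0.007, 0]]]}}

```text
clock: 7.32
position: [0.52, -0.1197, 0.1286]
ee_rot: [-0.825, 3.031, 0.0]
force: [-3.7, 1.3, 3.2]
width: 0.585
```

>>> {"api": "step_arm", "payload": {"series": [[[0.04, 0, 0, -0.0005, 0], [0.04, 0, 0, -0.001, 0], [0.04, 0, 0, -0.001, 0]]]}}

```text
clock: 7.57
position: [0.5198, -0.1196, 0.1275]
ee_rot: [-0.825, 3.031, 0.001]
force: [-4.8, 2.8, 3.0]
width: 0.587
```

>>> {"api": "step_arm", "payload": {"series": [[[0.04, 0, 0, -0.0005, 0], [0.04, 0, 0, -0.001, 0], [0.04, 0, 0, -0.001, 0]]]}}

```text
clock: 7.82
position: [0.5198, -0.1196, 0.1264]
ee_rot: [-0.825, 3.031, 0.001]
force: [-4.0, 2.1, 2.4]
width: 0.587
```

Contact with a side force of about (-4.5, +2.5) N: the cup is a little off towards (+x,-y). Relieve it.

>>> {"api": "step_arm", "payload": {"series": [[[0.04, -0.0007, 0.0004, 0, 0], [0.04, -0.0012, 0.0006, 0, 0], [0.04, -0.0012, 0.0006, 0, 0]]]}}

```text
clock: 8.07
position: [0.5191, -0.1193, 0.1265]
ee_rot: [-0.825, 3.03, -0.001]
force: [0.5, -0.1, -0.6]
width: 0.587
```

```bash
python3 shot.py 5 scene; python3 look.py 5 | grep -v "^1[6-9]\|^20"
```

```text
8.0667 [ 0.5191 -0.1193  0.1265] [-8.2490e-01  3.0298e+00 -6.0000e-04] F [ 0.48 -0.12 -0.57] w 0.05388120997549457
jaw 120.46190563268947 tilt z [ 0.0015  0.     -1.    ]
orange n 265 z96 0.0971 max 0.2061 rows 161 225
blue z min/max 0.0964 0.2026
0.106 62 [ 0.5222 -0.1201] 0.0217
0.116 92 [ 0.5192 -0.1199] 0.0263
0.126 128 [ 0.5204 -0.1195] 0.0254
0.136 161 [ 0.5205 -0.1197] 0.0253
0.146 165 [ 0.5205 -0.1193] 0.0251
0.156 170 [ 0.52   -0.1196] 0.0253
210 [ 43  60 141] [ 0.5441 -0.1227  0.1102]
211 [ 41  59 142] [ 0.5444 -0.1231  0.1081]
212 [ 42  61 143] [ 0.5422 -0.1234  0.1038]
213 [ 38  59 143] [ 0.5402 -0.1237  0.0997]
214 [ 75  66 137] [ 0.5412 -0.1241  0.0981]
215 [145  85  91] [ 0.5403 -0.1245  0.0949]
216 [173  98  58] [ 0.5464 -0.125   0.0977]
217 [173  95  47] [ 0.5471 -0.1254  0.0959]
218 [173  94  49] [ 0.5476 -0.1257  0.0938]
219 [171  91  47] [ 0.5472 -0.1261  0.091 ]
221 [179 134 109] [ 0.5456 -0.1268  0.0847]
222 [177 143 122] [ 0.5471 -0.1272  0.0835]
223 [173 113  81] [ 0.5476 -0.1276  0.0815]
224 [169  91  47] [ 0.5479 -0.128   0.0792]
```

View pics/c5.png

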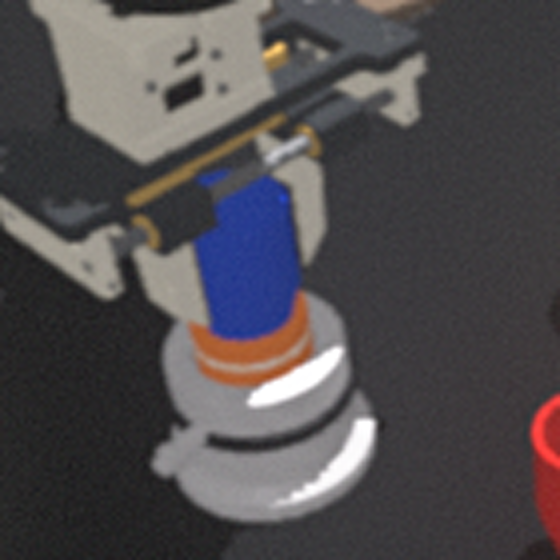

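Side force gone. The line is now about row 221.7, so it has sunk perhaps 1 mm. Press on slowly.

>>> {"api": "step_arm", "payload": {"series": [[[0.04, 0, 0, -0.0003, 0], [0.04, 0, 0, -0.0007, 0], [0.04, 0, 0, -0.001, 0], [0.04, 0, 0, -0.001, 0]]]}}

```text
clock: 8.45
position: [0.5191, -0.1193, 0.1254]
ee_rot: [-0.825, 3.03, -0.0]
force: [-0.8, 0.6, 0.4]
width: 0.585
```

>>> {"api": "step_arm", "payload": {"series": [[[0.04, 0, 0, -0.0003, 0], [0.04, 0, 0, -0.0007, 0], [0.04, 0, 0, -0.001, 0], [0.04, 0, 0, -0.001, 0]]]}}

```text
clock: 8.78
position: [0.519, -0.1193, 0.1245]
ee_rot: [-0.825, 3.03, -0.0]
force: [-2.0, -0.3, 3.2]
width: 0.584
```

>>> {"api": "step_arm", "payload": {"series": [[[0.04, 0, 0, -0.0003, 0], [0.04, 0, 0, -0.0007, 0], [0.04, 0, 0, -0.001, 0], [0.04, 0, 0, -0.001, 0]]]}}

```text
clock: 9.12
position: [0.519, -0.1193, 0.1235]
ee_rot: [-0.825, 3.03, -0.0]
force: [-1.2, 0.7, 3.3]
width: 0.587
```

```bash
cat > line.py <<'E'
from h import *
import sys
def cylz(u,v,K,p,A,c=np.array([.5216,-.1216]),r=.0285):
    g=A@np.array([(u-K[0,2])/K[0,0],(v-K[1,2])/K[1,1],1]);o=p[:2]-c;a=g[:2]@g[:2];b=o@g[:2];k=o@o-r*r
    t=(-b-np.sqrt(b*b-a*k))/a;return p[2]+t*g[2]
for t in sys.argv[1:]:
    im,d,K,p,A=load(f"pics/scene{t}.npz")
    S=cv2.cvtColor(im,cv2.COLOR_RGB2HSV)[...,1].astype(float)
    L=[];T=[];Bt=[]
    for u in range(174,191):
        bot=[cylz(u,v,K,p,A) for v in range(205,235)]
        col=S[205:235,u];B=im[205:235,u,2].astype(float);z=np.array(bot)
        Rr=im[205:235,u,0].astype(float)
        org=(Rr-B>60)
        idx=np.where(org)[0]
        if len(idx)<3: continue
        lo,hi=idx[0],idx[-1]
        seg=np.arange(lo+1,hi) ; w=np.clip(B[seg]-70,0,None)
        if w.sum()>30: L.append((w*z[seg]).sum()/w.sum())
        # rim junction: last orange row, subpixel by R-B crossing 60
        q=(Rr-B);Bt.append(np.interp(60,[q[hi+1],q[hi]],[z[hi+1],z[hi]]))
        if lo>0: T.append(np.interp(60,[q[lo-1],q[lo]],[z[lo-1],z[lo]]))
    print(t,"line z %.4f sd %.4f n%d"%(np.median(L) if L else 0,np.std(L) if L else 0,len(L)),"rim z %.4f"%np.median(Bt),"mouth front-top z %.4f"%np.median(T))
E
python3 shot.py 6 scene; python3 line.py 0 4 5 6
```

```text
9.1167 [ 0.519  -0.1193  0.1235] [-8.2490e-01  3.0302e+00 -4.0000e-04] F [-1.19  0.74  3.27] w 0.05384607066296509
jaw 120.45809287336645 tilt z [ 1.1e-03  1.0e-04 -1.0e+00]
0 line z 0.0923 sd 0.0008 n17 rim z 0.0761 mouth front-top z nan
4 line z 0.0881 sd 0.0005 n17 rim z 0.0754 mouth front-top z 0.1046
5 line z 0.0865 sd 0.0005 n17 rim z 0.0754 mouth front-top z 0.1030
6 line z 0.0852 sd 0.0005 n17 rim z 0.0754 mouth front-top z 0.1016
  return _methods._mean(a, axis=axis, dtype=dtype,
  ret = ret.dtype.type(ret / rcount)
```

Sunk about 2.9 mm so far, with the line roughly 9 mm above the rim. Continue slowly for another 6 mm.

>>> {"api": "step_arm", "payload": {"series": [[[0.04, 0, 0, -0.0004, 0], [0.04, 0, 0, -0.0008, 0], [0.04, 0, 0, -0.0012, 0], [0.04, 0, 0, -0.0016, 0], [0.04, 0, 0, -0.002, 0], [0.04, 0, 0, -0.0024, 0], [0.04, 0, 0, -0.0028, 0], [0.04, 0, 0, -0.003, 0]]]}}

```text
clock: 9.83
position: [0.519, -0.1193, 0.1204]
ee_rot: [-0.825, 3.03, -0.0]
force: [-1.9, -0.1, 4.4]
width: 0.582
```

>>> {"api": "step_arm", "payload": {"series": [[[0.04, 0, 0, -0.0004, 0], [0.04, 0, 0, -0.0008, 0], [0.04, 0, 0, -0.0012, 0], [0.04, 0, 0, -0.0016, 0], [0.04, 0, 0, -0.002, 0], [0.04, 0, 0, -0.0024, 0], [0.04, 0, 0, -0.0028, 0], [0.04, 0, 0, -0.003, 0]]]}}

```text
clock: 10.5
position: [0.519, -0.1193, 0.1174]
ee_rot: [-0.825, 3.03, -0.0]
force: [-2.4, 0.7, 4.4]
width: 0.588
```

```bash
python3 shot.py 7 scene; python3 line.py 7; python3 look.py 7 | sed -n '1,9p;/^21[0-9]\|^22/p'
```

```text
10.5 [ 0.519  -0.1193  0.1174] [-8.2490e-01  3.0302e+00 -4.0000e-04] F [-2.36  0.67  4.38] w 0.053948040393700256
jaw 120.45748938782162 tilt z [ 0.0012  0.     -1.    ]
7 line z 0.0806 sd 0.0004 n11 rim z 0.0764 mouth front-top z 0.0959
orange n 175 z96 0.0902 max 0.2025 rows 146 223
blue z min/max 0.0906 0.1866
0.101 63 [ 0.522  -0.1199] 0.0226
0.111 107 [ 0.5193 -0.1199] 0.0263
0.121 133 [ 0.5202 -0.1197] 0.0254
0.131 157 [ 0.5203 -0.1196] 0.0254
0.141 144 [ 0.5204 -0.1196] 0.0252
0.151 130 [ 0.5199 -0.1198] 0.0256
160 [161 156 147] [ 0.5393 -0.1061  0.2152]
210 [ 37  57 138] [ 0.545  -0.1228  0.111 ]
211 [ 40  61 139] [ 0.5447 -0.1231  0.1083]
212 [ 38  57 141] [ 0.5462 -0.1235  0.1072]
213 [ 43  61 141] [ 0.5464 -0.1239  0.105 ]
214 [ 38  60 141] [ 0.5438 -0.1242  0.1003]
215 [ 42  62 144] [ 0.5428 -0.1245  0.097 ]
216 [ 35  59 144] [ 0.5414 -0.1249  0.0933]
217 [ 84  67 136] [ 0.5408 -0.1252  0.0903]
218 [153  85  81] [ 0.5423 -0.1256  0.0892]
219 [178 101  56] [ 0.545  -0.1261  0.0891]
220 [177  99  54] [ 0.5454 -0.1265  0.087 ]
221 [174  99  55] [ 0.5463 -0.1268  0.0853]
222 [173  91  48] [ 0.5451 -0.1272  0.0817]
223 [172 106  72] [ 0.5442 -0.1276  0.0784]
224 [182 142 121] [ 0.5461 -0.128   0.0776]
```

View pics/c7.png

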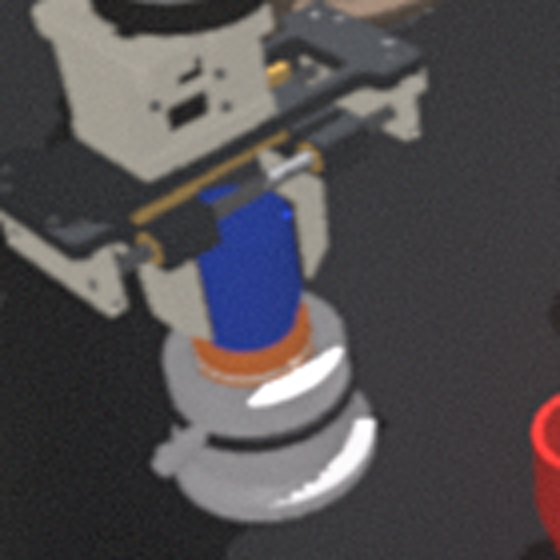

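```bash
cat > ann.py <<'E'
from h import *
import sys
for f,c in [("top0",(.5191,-.1184)),("scene0",(.5216,-.1216))]:
    im,d,K,p,A=load(f"pics/{f}.npz");C=cloud(d,K,p,A);r=np.hypot(C[...,0]-c[0],C[...,1]-c[1])
    m=(d>0)&(r>.0225)&(r<.0275)&(C[...,2]>.092);q=(d>0)&(r>.033)&(r<.042)&(C[...,2]>.068)&(C[...,2]<.082)
    a=C[m];b=C[q]
    print(f,m.sum(),q.sum(),"mouth med %.4f mean %.4f sd %.4f"%(np.median(a[:,2]),a[:,2].mean(),a[:,2].std()),"rim med %.4f mean %.4f sd %.4f"%(np.median(b[:,2]),b[:,2].mean(),b[:,2].std()))
    # front/back silhouettes of mouth by ray-casting the orange outline onto planes
im,d,K,p,A=load("pics/scene4.npz")
from line import cylz
E
sed -i 's/^from line.*//' ann.py; python3 ann.py
python3 - <<'E'
import sys;sys.path.insert(0,'.')
sys.argv=['x']
from line import *
# line centroid, linear baseline, per column
for t in ["0","4","5","6","7"]:
    im,d,K,p,A=load(f"pics/scene{t}.npz");L=[]
    for u in range(174,190):
        B=im[:,u,2].astype(float);Rr=im[:,u,0].astype(float)
        # peak of B between orange rows
        best=None
        for v in range(218,227):
            if B[v]>=B[v-1] and B[v]>=B[v+1] and B[v]>85 and B[v-2]<75 and B[v+2]<85: best=v
        if best is None: continue
        w=np.clip(B[best-2:best+3]-52,0,None);L.append(cylz(u,(w*np.arange(best-2,best+3)).sum()/w.sum(),K,p,A))
    print(t,len(L),np.median(L) if L else None,np.std(L) if L else None)
im,d,K,p,A=load("pics/scene4.npz")
for u in (178,182): print([(v,im[v,u].tolist(),round(cylz(u,v,K,p,A),4)) for v in range(219,231)])
E
```

```text
top0 230 559 mouth med 0.0979 mean 0.0979 sd 0.0014 rim med 0.0754 mean 0.0755 sd 0.0014
scene0 202 345 mouth med 0.0967 mean 0.0963 sd 0.0018 rim med 0.0749 mean 0.0743 sd 0.0021
0 15 0.08801205737632256 0.0004337484124782422
4 15 0.08806349581296691 0.0004383510341983421
5 16 0.08651416574767873 0.00044252815821174327
6 16 0.08527263488389675 0.00042869633228624296
7 0 None None
[(219, [173, 98, 54], np.float64(0.0936)), (220, [175, 124, 97], np.float64(0.091)), (221, [177, 154, 141], np.float64(0.0884)), (222, [175, 124, 101], np.float64(0.0858)), (223, [170, 93, 52], np.float64(0.0832)), (224, [174, 94, 47], np.float64(0.0805)), (225, [171, 97, 59], np.float64(0.0778)), (226, [156, 118, 101], np.float64(0.0751)), (227, [141, 134, 132], np.float64(0.0724)), (228, [138, 136, 139], np.float64(0.0697)), (229, [140, 137, 141], np.float64(0.0669)), (230, [140, 138, 141], np.float64(0.0641))]
[(219, [175, 99, 60], np.float64(0.093)), (220, [176, 128, 105], np.float64(0.0905)), (221, [179, 157, 146], np.float64(0.088)), (222, [173, 119, 99], np.float64(0.0854)), (223, [171, 94, 52], np.float64(0.0829)), (224, [171, 91, 44], np.float64(0.0803)), (225, [171, 97, 57], np.float64(0.0777)), (226, [154, 110, 89], np.float64(0.0751)), (227, [144, 135, 135], np.float64(0.0725)), (228, [190, 188, 191], np.float64(0.0699)), (229, [248, 247, 249], np.float64(0.0672)), (230, [252, 250, 251], np.float64(0.0646))]
```

Two independent estimates agree: TCP geometry gives joint ≈ 0.010, and start ≈ 0.0011 plus 8.9 mm sunk also gives ≈ 0.010. Press 2 mm more.

>>> {"api": "step_arm", "payload": {"series": [[[0.04, 0, 0, -0.0004, 0], [0.04, 0, 0, -0.0008, 0], [0.04, 0, 0, -0.0012, 0], [0.04, 0, 0, -0.0016, 0], [0.04, 0, 0, -0.002, 0], [0.04, 0, 0, -0.002, 0]]]}}

```text
clock: 11.05
position: [0.519, -0.1193, 0.1153]
ee_rot: [-0.825, 3.03, -0.0]
force: [-2.9, -0.7, 3.2]
width: 0.586
```

```bash
python3 shot.py 8 scene; python3 line.py 8;python3 look.py 8 | sed -n '1,3p;/^21[5-9]\|^22/p'; python3 - <<'E'
from h import *
im=load("pics/scene8.npz")[0];cv2.imwrite("pics/z8.png",cv2.resize(im[195:245,150:220],None,fx=11,fy=11,interpolation=cv2.INTER_CUBIC)[:,:,::-1])
for u in (178,182): print([(v,im[v,u].tolist()) for v in range(216,231)])
for f,c,lo in [("top0",(.6509,.1242),.084),("scene0",(.6523,.1216),.084)]:
    im,d,K,p,A=load(f"pics/{f}.npz");C=cloud(d,K,p,A);r=np.hypot(C[...,0]-c[0],C[...,1]-c[1])
    m=(d>0)&(r>.0225)&(r<.0275)&(C[...,2]>lo);print(f,"blue rim cal",m.sum(),np.median(C[m][:,2]))
E
```

```text
11.05 [ 0.519  -0.1193  0.1153] [-8.2490e-01  3.0302e+00 -4.0000e-04] F [-2.94 -0.67  3.16] w 0.05381333530732632
jaw 120.45814063703845 tilt z [ 1.1e-03  1.0e-04 -1.0e+00]
8 line z 0.0000 sd 0.0000 n0 rim z 0.0790 mouth front-top z 0.0936
orange n 177 z96 0.0880 max 0.0888 rows 208 224
blue z min/max 0.0878 0.1899
0.098 64 [ 0.5223 -0.1203] 0.0221
215 [ 42  58 141] [ 0.5434 -0.1245  0.0975]
216 [ 36  58 141] [ 0.5437 -0.1249  0.0953]
217 [ 40  59 139] [ 0.5416 -0.1252  0.0911]
218 [ 92  72 119] [ 0.5398 -0.1256  0.087 ]
219 [158  91  75] [ 0.5417 -0.126   0.0862]
220 [174  96  53] [ 0.5463 -0.1265  0.0877]
221 [174  99  53] [ 0.5481 -0.1269  0.0869]
222 [174  95  49] [ 0.5476 -0.1272  0.0839]
223 [173  94  49] [ 0.5476 -0.1276  0.0814]
224 [174 110  86] [ 0.5473 -0.128   0.0786]
[(216, [35, 58, 141]), (217, [45, 61, 142]), (218, [94, 72, 117]), (219, [156, 90, 75]), (220, [173, 95, 50]), (221, [173, 95, 51]), (222, [173, 96, 51]), (223, [172, 96, 51]), (224, [176, 118, 90]), (225, [176, 156, 145]), (226, [156, 145, 136]), (227, [144, 137, 136]), (228, [138, 135, 140]), (229, [140, 139, 140]), (230, [142, 138, 141])]
[(216, [36, 57, 141]), (217, [45, 62, 142]), (218, [91, 71, 117]), (219, [157, 88, 73]), (220, [173, 92, 50]), (221, [174, 96, 52]), (222, [172, 94, 50]), (223, [176, 96, 52]), (224, [172, 112, 85]), (225, [178, 155, 145]), (226, [163, 145, 137]), (227, [139, 132, 133]), (228, [144, 142, 145]), (229, [196, 194, 197]), (230, [241, 239, 241])]
top0 blue rim cal 163 0.09044029391337294
scene0 blue rim cal 209 0.08920111218249338
```

View pics/z8.png

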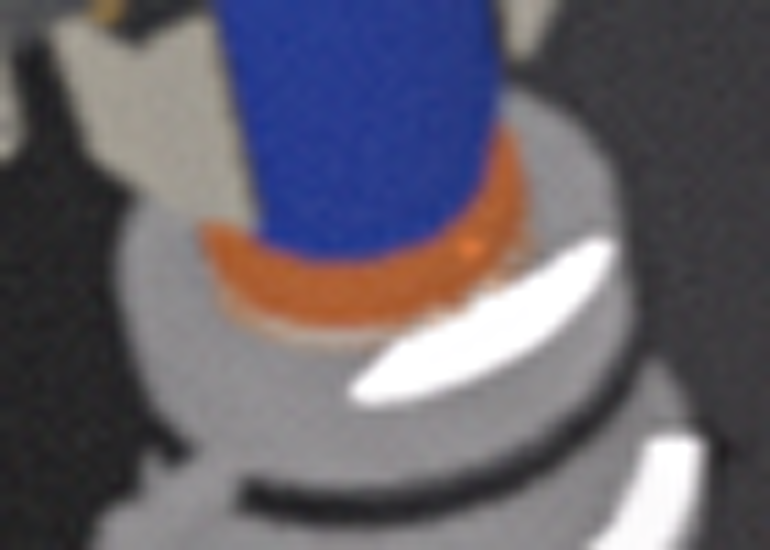

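The line crescent is now at rows 225–226, right at the rim edge (row 226). TCP geometry gives joint ≈ 0.0121, and start 0.0011 plus 11.0 mm sunk agrees. Ease the side force, then let go.

>>> {"api": "step_arm", "payload": {"series": [[[0.04, -0.0004, 0, 0, 0], [0.04, -0.0007, 0.0, 0, 0], [0.04, -0.0007, 0.0, 0, 0]]]}}

```text
clock: 11.35
position: [0.5187, -0.1194, 0.1153]
ee_rot: [-0.825, 3.03, -0.001]
force: [0.4, 0.1, 0.6]
width: 0.585
```

>>> {"api": "step_arm", "payload": {"series": [[[0.056, 0, 0, 0, 0], [0.06, 0, 0, 0, 0], [0.066, 0, 0, 0, 0], [0.074, 0, 0, 0, 0], [0.084, 0, 0, 0, 0], [0.09, 0, 0, 0, 0], [0.09, 0, 0, 0, 0], [0.09, 0, 0, 0, 0]]]}}

```text
clock: 12.02
position: [0.5187, -0.1194, 0.1153]
ee_rot: [-0.825, 3.03, -0.001]
force: [-0.6, 0.1, -0.9]
width: 0.971
```

```bash
python3 shot.py 9 scene; python3 line.py 8 9; python3 look.py 9 | sed -n '1,9p'
```

```text
12.0167 [ 0.5187 -0.1194  0.1153] [-8.2480e-01  3.0296e+00 -9.0000e-04] F [-0.59  0.08 -0.93] w 0.08913549427794054
jaw 120.45894374275677 tilt z [ 1.9e-03 -1.0e-04 -1.0e+00]
8 line z 0.0000 sd 0.0000 n0 rim z 0.0790 mouth front-top z 0.0936
9 line z 0.0000 sd 0.0000 n0 rim z 0.0790 mouth front-top z 0.0936
orange n 194 z96 0.0877 max 0.0885 rows 207 224
blue z min/max 0.0872 0.1857
0.097 62 [ 0.522  -0.1203] 0.022
0.107 106 [ 0.5188 -0.1203] 0.0264
0.117 165 [ 0.5201 -0.1205] 0.0254
0.127 204 [ 0.5201 -0.1202] 0.0254
0.137 161 [ 0.5202 -0.12  ] 0.0253
0.147 189 [ 0.5196 -0.1201] 0.0254
160 [159 154 147] [ 0.5356 -0.1059  0.2128]
```

View pics/c9.png

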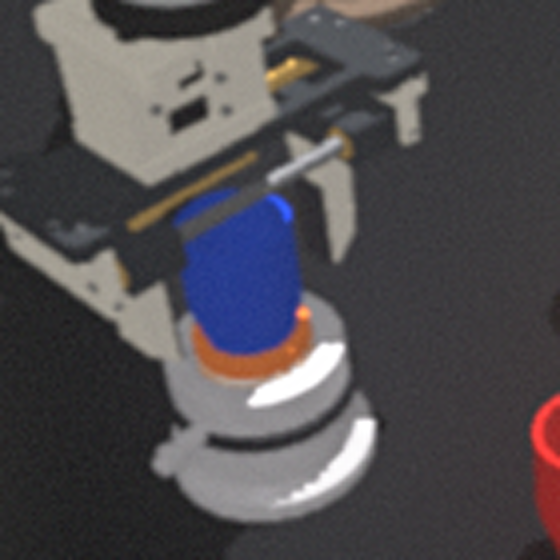

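Released; both fingers are clear and the cup stands with no change. Go straight up.

>>> {"api": "step_arm", "payload": {"series": [[[0.09, 0, 0, 0.005, 0], [0.09, 0, 0, 0.015, 0], [0.09, 0, 0, 0.03, 0], [0.09, 0, 0, 0.05, 0], [0.09, 0, 0, 0.075, 0], [0.09, 0, 0, 0.1, 0], [0.09, 0, 0, 0.125, 0], [0.09, 0, 0, 0.15, 0], [0.09, -0.02, 0.03, 0.15, 0], [0.09, -0.04, 0.06, 0.15, 0], [0.09, -0.05, 0.1, 0.15, 0], [0.09, -0.05, 0.14, 0.15, 0], [0.09, -0.05, 0.18, 0.15, 0], [0.09, -0.05, 0.22, 0.15, 0], [0.09, -0.05, 0.26, 0.15, 0], [0.09, -0.05, 0.28, 0.15, 0], [0.09, -0.05, 0.28, 0.15, 0]]]}}

```text
clock: 13.48
position: [0.4679, 0.1664, 0.2663]
ee_rot: [-0.836, 3.025, 0.003]
force: [-0.3, 0.6, 0.9]
width: 0.98
```

```bash
python3 shot.py 10 scene top; python3 line.py 10; python3 look.py 10 | sed -n '1,12p'; python3 - <<'E'
from h import *
im=load("pics/scene10.npz")[0];cv2.imwrite("pics/z10.png",cv2.resize(im[165:255,140:230],None,fx=6.5,fy=6.5,interpolation=cv2.INTER_CUBIC)[:,:,::-1])
# cup rim heights top/scene with same calibration annulus
for f,c in [("top10",(.5182,-.1185)),("scene10",(.5202,-.1205))]:
    im,d,K,p,A=load(f"pics/{f}.npz");C=cloud(d,K,p,A)
    H,S,V=cv2.split(cv2.cvtColor(im,cv2.COLOR_RGB2HSV))
    b=(H>=105)&(H<=125)&(S>110)&(d>0)&(np.hypot(C[...,0]-c[0],C[...,1]-c[1])<.04)
    Q=C[b];zt=np.percentile(Q[:,2],96);T=Q[Q[:,2]>zt-.005];cc,r=circ(T[:,:2])
    rr=np.hypot(C[...,0]-cc[0],C[...,1]-cc[1]);m=(d>0)&(rr>.0225)&(rr<.0275)&(C[...,2]>zt-.0075)
    Pz=C[m];pl=np.linalg.lstsq(np.c_[Pz[:,:2]-cc,np.ones(len(Pz))],Pz[:,2],rcond=None)[0]
    print(f,cc.round(4),r.round(4),"rim med z %.4f"%np.median(Pz[:,2]),"slopes",pl.round(3))
E
```

```text
13.4833 [0.4679 0.1664 0.2663] [-8.356e-01  3.025e+00  2.600e-03] F [-0.29  0.64  0.9 ] w 0.08997746115261791
jaw 120.88390269684409 tilt z [ 0.0027  0.0025 -1.    ]
10 line z 0.0000 sd 0.0000 n0 rim z 0.0790 mouth front-top z 0.0941
orange n 183 z96 0.0876 max 0.0882 rows 207 224
blue z min/max 0.0873 0.1515
0.097 57 [ 0.5218 -0.1207] 0.0222
0.107 103 [ 0.5197 -0.1204] 0.0258
0.117 169 [ 0.5201 -0.1204] 0.0255
0.127 212 [ 0.5199 -0.1201] 0.0254
0.137 233 [ 0.52   -0.1201] 0.0253
0.147 243 [ 0.5197 -0.1199] 0.0253
177 [ 50  90 251] [ 0.4966 -0.1094  0.1499]
178 [ 41  74 201] [ 0.4957 -0.1097  0.147 ]
179 [ 39  60 147] [ 0.4967 -0.1101  0.1453]
180 [ 37  60 142] [ 0.4971 -0.1104  0.1434]
top10 [ 0.5186 -0.1174] 0.0252 rim med z 0.1491 slopes [-0.005 -0.003  0.149]
scene10 [ 0.5196 -0.12  ] 0.0253 rim med z 0.1469 slopes [-0.003 -0.003  0.146]
```

View pics/z10.png

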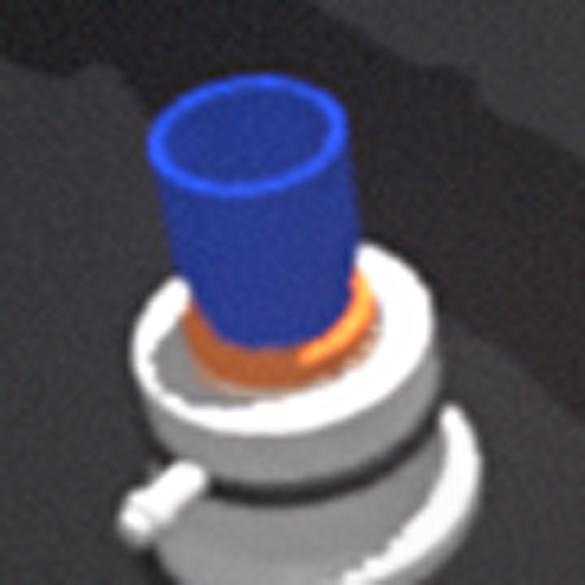

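View pics/scene10.png

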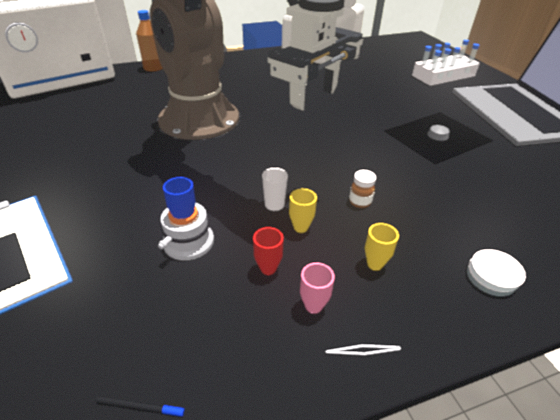

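The cup stands upright (rim slopes under 0.3°), seated and released. The white line is at the rim edge and the bystanders haven't moved. Handing in.

```bash
python3 -c "
from cell import arm;print(arm.sign_off())"
```

```text
the job is handed in; nothing more can be done
None
```

The blue cup stands foot down in the orange collar, released and upright, and the collar is pressed down about 12 mm. I handed the job in at about 13.6 s of the 38 s allowed, with the gripper clear of everything.

- **Pressing:** I gripped the cup across its band at 25 N and pressed slowly. Force readings during the press stayed below about 6 N. One side contact of about 5 N at first touch pushed the collar down roughly 1.5 mm. I shifted the cup about 1 mm to relieve it before pressing on.
- **Collar depth:** My three checks agree only to about 2 mm:
  - Arm height gives 12.1 mm.
  - Cup rim height from the depth images gives about 12.8 mm.
  - The white line against the rim in the scene picture suggests 10.5 to 11 mm, with the line showing as a thin crescent at the rim edge.
- **Cup and bystanders:** The cup's rim is level to within about 0.3° and did not move on release. The white cup, the jar and the look-alike cups stand where they were in the last picture.

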